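# Seat a keyed stamping die and lock it

## Task

Take the leather-stamping die with the slotted round flange and bar handle, and fit it fully home in the socket of the grey die holder: press gently and turn it until you feel its slot drop over the key inside, never forcing it or letting it slam down, so that the flange lies flush on the holder. Then push the steel locking bolt all the way in over the flange, let go, and leave everything else on the bench where it is.

Things in the scene. Friction and masses are not known exactly. Their poses are not given: they have to be found in the camera images.
- die: Die to fit, steel with wooden handle, 0.3-0.5 kg, upright on the bench. Origin: centre of the foot's underside, z up. Foot 36 mm diameter (lowest 2 mm: 33), 16 mm long; above it a round flange 60 mm diameter, 10 mm thick. An 11 mm wide slot opens on its +x side, cut through foot (from 9 mm off the axis outwards) and flange (from 15 mm). Start yaw within 1 rad of the world's +x
- die_handle (a point): Centre of the top of the die's bar handle, on its axis 72 mm above the die's origin. The handle is a block 30 mm along the die's x (the slot's direction), 16 mm along its y, reaching 46 mm down to the flange. Same axes as the die
- holder: Grey die holder, fixed to the bench: a block 90 x 90 mm, 30 mm high. Origin: underside, on the socket's axis, z up. Round socket 40 mm diameter, 3 mm chamfer at the mouth, floor 12 mm above the origin. Yaw within 0.25 rad of the world. On its -x side the bolt's guide, 50 mm high and wide, reaches 112 mm from the axis. Pressing the die into the holder with over 60 N is forcing it; 5 N is ample, approach at under 10 mm/s
- socket (a point): Centre of the socket's mouth, 30 mm above the holder's origin, same axes. Inside stands one steel key, 8 mm wide, flat-topped, from 11.5 mm to 20.5 mm off the axis, its top 8 mm below the mouth. Its angle is clamped anywhere within 1 rad either side of the holder's +x and is not measured: find it by feel. It does not move
- seat (a point): Point on the socket's axis 14 mm above the holder's origin, same axes: where the die's origin is when fully home, flange flush on the block. While its slot is not over the key the foot rests on the key with the die's origin about 8 mm higher. The slot has 1.5 mm play on each side of the key (about 0.08 rad when centred)
- bolt (a joint): Locking bolt, a flat steel slide moving along the holder's +x (towards the socket). 0 = drawn back (starts within 1 mm), 0.016 = fully in at its stop. Needs 2 to 4 N and stays put. Its tongue, 20 mm wide, 41.5 to 49.5 mm above the holder's origin, starts 37 mm from the socket's axis; when in it covers the edge of a seated flange. An unseated flange blocks it
- bolt_post (a point): Centre of the top of the bolt's upright round push post, 14 mm diameter, 34 mm high, top 83.5 mm above the holder's origin; when drawn back it is 78 mm from the socket's axis on the holder's -x side. Push it from the side away from the socket, towards the socket
- die_round: Another die, to be left alone: same size, unslotted round flange, turned round handle, 68 mm high. Origin under its centre
- die_square: Another die, to be left alone: square 56 mm flange, bar handle, 60 mm high. Origin under its centre
- dye_bottle: Amber bottle, 54 mm diameter, 130 mm high, bystander. Origin under its centre
- peg_tin: Small open copper-coloured tin, 76 mm across, 24 mm high, bystander. Origin under its centre
- wax_tin: Closed dark tin, 76 mm across, 28 mm high, bystander. Origin under its centre
- hammer: Hammer lying on the bench, bystander. Origin under its middle
- glue_jar: Jar, 60 mm diameter, 75 mm high, bystander. Origin under its centre
Mind the look-alikes: they are no part of the job. What is shaped like the holder but green is not meant.

How it is judged:
By the outcome, as a careful person would: the job done as asked, in the order asked, and still so for the second after the job is handed in, with the robot touching nothing.
It also fails if it takes over 67 s, if anything falls off the work surface, if the arm or the gripper's body presses on something with over 40 N, if the wrist force passes 120 N, or if a joint passes its speed limit or range.

## Robot

A 6-joint arm with a two-finger parallel gripper is mounted at the origin on the work surface. World frame = base frame: x ahead of the robot, y to its left, z up, the work surface at z = 0. Lengths are in m, angles in rad, forces in N, time in s.
With the tool pointing down it reaches from about 0.425 to 0.95 m from the base axis. Payload 3.5 kg.
Tool frame: the origin (TCP) lies on the centre line of the jaws, within the pads' length; the fingertips stand 25 mm ahead of it and the grasp point (between the pads) lies 6 mm ahead of it (ctrl.finger_overhang is the distance from the TCP to the fingertips, in m); z points along the fingers, y is the line along which they close (so a half turn about z gives the same grasp; the last joint's range is limited). The gripper opens to 85 mm and grips with 20 to 120 N. Pads are 22 mm wide; open, the fingers measure 114 mm over their backs; the gripper's body (76 mm by 85 mm) begins 54 mm behind the grasp point. The pads swing forward as they close: fully open they stand 13 mm farther back than shut.
Start: joints at [-0.15, 0.286, 1.577, -0, 1.279, -0.15], TCP at [0.675, 0, 0.256] pointing down, gripper open.
Joint ranges: [-2.77, 2.77], [-0.9, 2.22], [0.21, 2.48], [-1.53, 4.67], [0.24, 2.81], [-2.84, 2.84]. Speed limits (rad/s): [2.79, 2.79, 3.14, 3.14, 3.14, 3.14].

## Interface

Orientations are given as a unit quaternion [x, y, z, w].
In Python, from plant import get_state, imaging, job, ctrl gives the robot as it stands.
- The arm moves only by the tool jog_arm, never from a script. Its argument "increments" is a list of rows, each an object of numbers: "dx", "dy", "dz": the shift along the world's x, y, z each as a share of 12 cm, from -1 to 1; "ax", "ay", "az": the turn, a rotation vector about the world's x, y, z each as a share of pi/2 rad, from -1 to 1; "gripper": the gripper command: -1 is shut, 1 is fully open, values between are in proportion. A call has 1 to 10 rows; each row is the pose to reach, as a shift and turn from the pose commanded when the call began; what a row does not reach only later rows make up. A row lasts 1/10 s, in which the tool goes at most 50 mm and 8.59 degrees, less where a joint would pass 70% of its speed; a pose out of reach is approached as far as the arm can. A call with a number of a shift or a turn outside -1 to 1 is refused whole. A call with a gripper value outside its range is refused whole. The fingers move at their own pace and stop on an object; "force" is the grip in N (left out, the last holds). Time passes only in rows, so rows that repeat a pose let the fingers close. It gives the time, the measured TCP pose, the force, the opening and the grip force at its end, in the units of the state.
- get_state(): the state, without advancing time (a new reading comes with each control period).
- imaging.read_camera(name): name is "scene" or "side" or "wrist"; returns a dict with "frame" (400x640x3 uint8, blue, green, red), "depth" (400x640 float32, m along the optical axis (not along the pixel's ray), 0 where there is no reading), "camera_matrix" (3x3 intrinsics, pixels), "extrinsics" (4x4, takes a point from camera to world coordinates); the wrist camera has in their place "mount" (4x4, takes a point from camera to tool coordinates, whose origin is the TCP and whose axes are the flange's). Camera axes: x right, y up, looking along -z (the intrinsics and any distortion apply to the point x, -y, -z); pixel columns grow to the right and rows downward; lengths in m; the calibration is good to about 2 mm. A picture is of the moment at which its call begins: read the wrist's pose just before it.
- job.sign_off(): hands the job in; it is judged then, once.
The state is a dict: "time": time; "qpos": joint angles; "dq": joint speeds; "joint_efforts": joint torques, N m; "eef_pos": TCP position; "tcp_rot": TCP orientation; "contact_force": force on the tool from outside, world axes, zero at the start; "wrist_torque": the same for the moment, N m; "opening": opening from 0.0 (shut) to 1.0 (fully open); "finger_force": force on a finger pad.
Only numpy, scipy, OpenCV 4.12 (cv2) and the standard library are available. Lean on these libraries where they do the work, as an engineer would, in place of code of your own. Each camera call takes 0.05 s, during which the arm holds its last target. There are 200 camera calls.

## Working session

There is one attempt and no reset: what is moved stays moved. The work goes in short steps, Python scripts to look and compute and a tool call to move; the robot and the scene stay as the last step left them, time stands still between calls to the robot, and variables do not carry over. Pictures are saved under pics/ and viewed, at most 10 in all, crops included, and the job is handed in when it is done.

Besides the shell and the picture viewer there is one more tool, called after "Emit:" as name(argument=value, ...) on one line, values as JSON. jog_arm: Moves the arm, as the interface text tells. Shift numbers are shares of 12 cm and turn numbers shares of pi/2 rad, none past 1 either way. Its arguments: {"type":"object","properties":{"increments":{"type":"array"},"force":{"type":"number"}},"required":["increments"]}

```bash
mkdir -p pics; ls
python3 - <<'E'
from plant import get_state, imaging, job, ctrl
import cv2,numpy as np
s=get_state();print(s,ctrl.finger_overhang)
for n in ("scene","side"):
    d=imaging.read_camera(n);cv2.imwrite(f"pics/{n}0.png",d["frame"]);np.savez(f"{n}0.npz",**{k:v for k,v in d.items()})
    print(n,d["camera_matrix"],d["extrinsics"],list(d.keys()))
E
```

```text
pics
{'time': 0.0, 'qpos': array([-1.49996646e-01,  2.87203891e-01,  1.57818537e+00, -3.39988861e-05,
        1.27859310e+00, -1.49989051e-01]), 'dq': array([ 8.98318730e-05, -1.31607357e-03, -2.65957050e-03, -5.76471196e-04,
       -1.89401782e-04,  8.84919742e-04]), 'joint_efforts': array([-1.79628755e-04, -4.05981302e+01, -2.92628127e+01, -1.54224781e-04,
        5.81841552e-03,  3.74769741e-06]), 'eef_pos': array([6.74398765e-01, 1.15336922e-04, 2.54917088e-01]), 'tcp_rot': array([ 0.70710549,  0.70710707, -0.00072225, -0.000952  ]), 'contact_force': array([ 0.38735451, -0.17795566,  0.12309382]), 'wrist_torque': array([ 0.0223983 , -0.01948506,  0.02495311]), 'finger_force': 0.0, 'opening': 0.9983323614585918} 0.025
scene [[392.67335705   0.         320.15585426]
 [  0.         392.67335705 196.48765879]
 [  0.           0.           1.        ]] [[-0.62853652 -0.64175112  0.43942843  0.99929067]
 [ 0.77769121 -0.51000991  0.36754085  0.45280589]
 [-0.0117569   0.57275247  0.81964406  0.99575479]
 [ 0.          0.          0.          1.        ]] ['frame', 'depth', 'camera_matrix', 'extrinsics']
side [[438.78075609   0.         319.7576072 ]
 [  0.         438.78075609 192.98160378]
 [  0.           0.           1.        ]] [[ 0.98944568  0.1013062  -0.10360647  0.38729507]
 [-0.14479156  0.66301281 -0.73447221 -0.76865729]
 [-0.00571417  0.7417217   0.67068344  0.84630907]
 [ 0.          0.          0.          1.        ]] ['frame', 'depth', 'camera_matrix', 'extrinsics']
```

View pics/scene0.png

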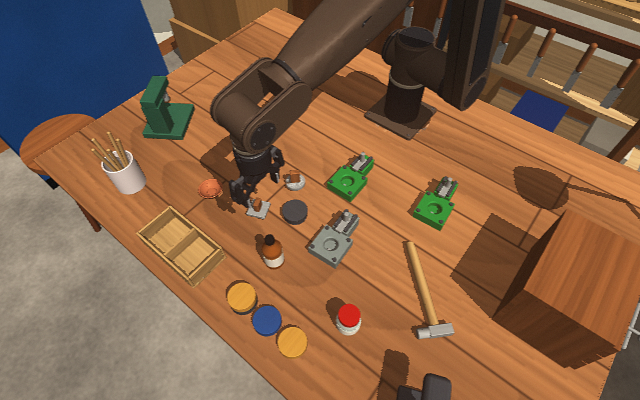

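View pics/side0.png

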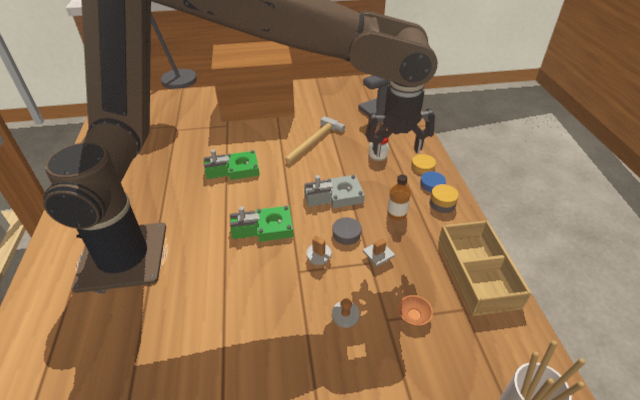

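The side view shows the grey holder at (345,190). There are three die candidates:
- (319,252): round flange with a bar handle, which fits the description.
- (379,252): square flange.
- (346,312): round turned handle.

I'll confirm with a crop and measure.

```bash
cat > h.py <<'E'
import numpy as np, cv2
from plant import get_state, imaging, job, ctrl
from scipy.spatial.transform import Rotation as R
def ext(d,s=None):
    if "extrinsics" in d: return d["extrinsics"]
    T=np.eye(4);T[:3,:3]=R.from_quat(s["tcp_rot"]).as_matrix();T[:3,3]=s["eef_pos"];return T@d["mount"]
def cloud(d,T):
    K=d["camera_matrix"];z=d["depth"];v,u=np.mgrid[:400,:640]
    P=np.stack([(u-K[0,2])/K[0,0]*z,-(v-K[1,2])/K[1,1]*z,-z],-1)
    W=P@T[:3,:3].T+T[:3,3];W[z==0]=np.nan;return W
def ray(d,T,u,v,h):
    K=d["camera_matrix"];r=T[:3,:3]@np.array([(u-K[0,2])/K[0,0],-(v-K[1,2])/K[1,1],-1]);o=T[:3,3];return o+r*(h-o[2])/r[2]
E
python3 - <<'E'
from h import *
for n,boxes in (("side",{"die":(300,232,338,270),"sq":(360,235,398,270),"rnd":(330,295,362,328),"hold":(300,170,370,212)}),("scene",{"die":(280,168,308,192),"hold":(303,205,362,268)})):
    d=dict(np.load(f"{n}0.npz"));W=cloud(d,d["extrinsics"])
    for k,(a,b,c,e) in boxes.items():
        w=W[b:e,a:c].reshape(-1,3);print(n,k,"bench",np.nanmedian(W[...,2][W[...,2]<.01]).round(4))
        for lo,hi in ((.015,.022),(.022,.03),(.03,.04),(.045,.055),(.055,.068),(.068,.08),(.08,.09)):
            q=w[(w[:,2]>lo)&(w[:,2]<hi)]
            if len(q)>4: print(lo,hi,len(q),q.mean(0).round(4),np.ptp(q,axis=0).round(3))
d=dict(np.load("side0.npz"));f=d["frame"]
a=cv2.resize(f[165:335,290:410],None,fx=5,fy=3.5,interpolation=3);cv2.imwrite("pics/c1.png",cv2.resize(f[160:270,290:410],(654,600),interpolation=3))
E
```

```text
side die bench -0.0011
0.015 0.022 46 [ 0.485  -0.0888  0.0194] [0.085 0.09  0.007]
0.022 0.03 263 [ 0.4806 -0.0853  0.0263] [0.087 0.091 0.008]
0.03 0.04 40 [ 0.4789 -0.0849  0.0342] [0.074 0.079 0.009]
0.045 0.055 39 [ 0.4774 -0.0873  0.0497] [0.028 0.02  0.01 ]
0.055 0.068 48 [ 0.4783 -0.0879  0.0622] [0.027 0.019 0.013]
0.068 0.08 69 [ 0.4796 -0.0826  0.072 ] [0.027 0.026 0.008]
side sq bench -0.0011
0.015 0.022 34 [ 0.6201 -0.1188  0.0195] [0.07  0.043 0.006]
0.022 0.03 302 [ 0.6207 -0.1094  0.0263] [0.073 0.061 0.008]
0.03 0.04 41 [ 0.619  -0.1067  0.0346] [0.043 0.023 0.01 ]
0.045 0.055 36 [ 0.6221 -0.107   0.0498] [0.03  0.013 0.009]
0.055 0.068 73 [ 0.6226 -0.1023  0.0595] [0.029 0.024 0.007]
side rnd bench -0.0011
0.015 0.022 32 [ 0.5052 -0.2775  0.0192] [0.054 0.027 0.006]
0.022 0.03 415 [ 0.5109 -0.2611  0.0264] [0.058 0.059 0.008]
0.03 0.04 29 [ 0.5121 -0.2594  0.0342] [0.026 0.019 0.009]
0.045 0.055 13 [ 0.5094 -0.263   0.0499] [0.014 0.008 0.008]
0.055 0.068 85 [ 0.5113 -0.259   0.0631] [0.024 0.02  0.013]
0.068 0.08 25 [ 0.5124 -0.2564  0.0693] [0.014 0.014 0.003]
sid
[... 539 characters left out ...]
37  0.0251] [0.061 0.061 0.007]
0.03 0.04 19 [ 0.4855 -0.0756  0.035 ] [0.024 0.016 0.01 ]
0.045 0.055 19 [ 0.4852 -0.076   0.0502] [0.021 0.022 0.009]
0.055 0.068 28 [ 0.4833 -0.0762  0.0625] [0.029 0.027 0.012]
0.068 0.08 39 [ 0.4818 -0.0795  0.0705] [0.026 0.024 0.006]
scene hold bench -0.0031
0.015 0.022 84 [0.5913 0.1497 0.0187] [0.157 0.169 0.007]
0.022 0.03 628 [0.5822 0.1323 0.0278] [0.155 0.194 0.008]
0.03 0.04 371 [0.5708 0.1434 0.0328] [0.161 0.171 0.01 ]
0.045 0.055 225 [0.5185 0.1374 0.0491] [0.075 0.044 0.009]
0.055 0.068 15 [0.5122 0.1397 0.0602] [0.016 0.017 0.012]
0.068 0.08 13 [0.5121 0.1364 0.0743] [0.012 0.012 0.011]
0.08 0.09 16 [0.5107 0.1357 0.0825] [0.013 0.013 0.005]
```

View pics/c1.png

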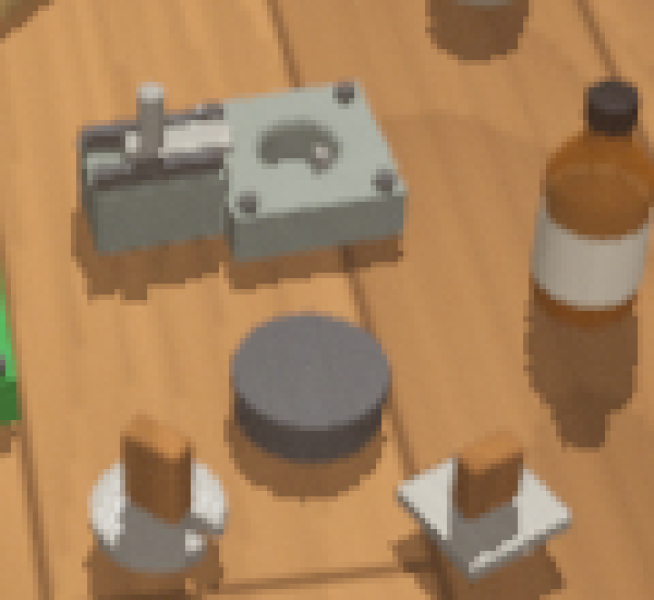

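The crop confirms it. The die at crop (160,500), side pixel (319,252), has a round flange with a slot notch at its lower right and a bar handle. The other bar-handled one is square. The grey holder's socket shows a bright key towards +x, at crop (320,150). Next I'll take a wrist look from above both.

Emit:
jog_arm(increments=[{"dx": -0.4,"dy": 0.1,"dz": 0.3},{"dx": -0.8,"dy": 0.2,"dz": 0.6},{"dx": -1,"dy": 0.2,"dz": 0.7},{"dx": -1,"dy": 0.2,"dz": 0.7},{"dx": -1,"dy": 0.2,"dz": 0.7}])

```text
$.increments[0]: bad value
```

Run:
```python
from h import *
s=get_state();d=imaging.read_camera("wrist");T=ext(d,s)
print(s["eef_pos"],s["qpos"].round(3),d["mount"].round(3).tolist(),d["camera_matrix"].round(1).tolist())
np.savez("w1.npz",T=T,**d);cv2.imwrite("pics/w1.png",d["frame"])
W=cloud(d,T);print(np.nanmedian(W[...,2]))
```

```text
[6.74450055e-01 8.06299958e-05 2.55023852e-01] [-0.15   0.287  1.578 -0.     1.279 -0.15 ] [[-0.001, 0.959, 0.285, 0.071], [1.0, 0.001, 0.0, 0.0], [0.0, 0.285, -0.959, -0.118], [0.0, 0.0, 0.0, 1.0]] [[307.7, 0.0, 320.6], [0.0, 307.7, 199.9], [0.0, 0.0, 1.0]]
0.0007759285494691182
```

View pics/w1.png

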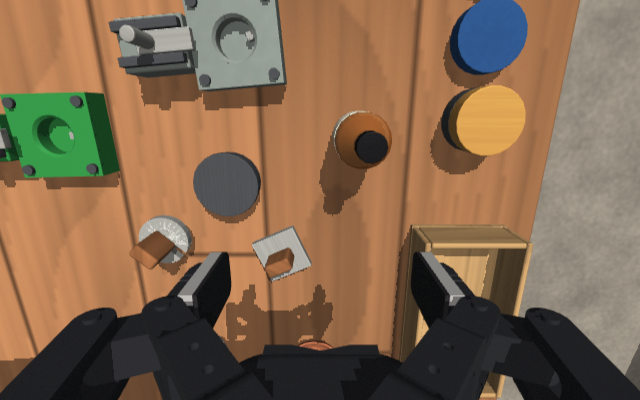

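The wrist view shows the slotted die at (163,240), the grey holder's socket at (237,38), the post top at (133,35) and the square die at (282,252). The move was refused, so I'll retry with all the keys given.

Emit:
jog_arm(increments=[{"dx": -0.4,"dy": 0.1,"dz": 0.1,"ax": 0,"ay": 0,"az": 0,"gripper": 1},{"dx": -0.8,"dy": 0.2,"dz": 0.2,"ax": 0,"ay": 0,"az": 0,"gripper": 1},{"dx": -1,"dy": 0.3,"dz": 0.3,"ax": 0,"ay": 0,"az": 0,"gripper": 1},{"dx": -1,"dy": 0.3,"dz": 0.3,"ax": 0,"ay": 0,"az": 0,"gripper": 1},{"dx": -1,"dy": 0.3,"dz": 0.3,"ax": 0,"ay": 0,"az": 0,"gripper": 1}])

```text
time: 0.65
eef_pos: [0.5549, 0.0362, 0.2928]
tcp_rot: [0.707, 0.707, 0.0, 0.001]
contact_force: [0.8, -0.4, 0.4]
opening: 0.997
finger_force: 0.0
```

Run:
```python
from h import *
s=get_state();d=imaging.read_camera("wrist");T=ext(d,s)
print(s["eef_pos"],s["qpos"].round(3),s["time"])
np.savez("w2.npz",T=T,**d);cv2.imwrite("pics/w2.png",d["frame"])
```

```text
[0.55494275 0.03615067 0.29276719] [-0.117 -0.004  1.833 -0.     1.311 -0.118] 0.65
```

View pics/w2.png

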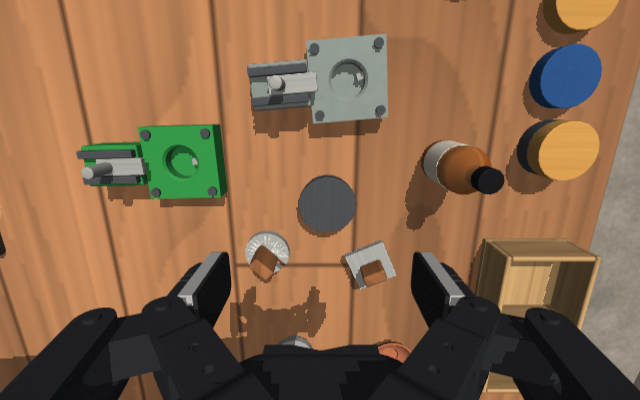

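Run:
```python
from h import *
d=dict(np.load("w2.npz"));T=d["T"];W=cloud(d,T);f=d["frame"]
print("bench",np.nanmedian(W[170:200,240:290,2]))
def sub(b,lo,hi):
    a,t,c,e=b;w=W[t:e,a:c].reshape(-1,3);return w[(w[:,2]>lo)&(w[:,2]<hi)]
def rect(q):
    (c,s,a)=cv2.minAreaRect((q[:,:2]*1000).astype(np.float32));return np.round(c,1),np.round(s,1),round(a,1),len(q),q[:,2].mean().round(4)
def circ(q):
    c,r=cv2.minEnclosingCircle((q[:,:2]*1000).astype(np.float32));return np.round(c,1),r,len(q),q[:,2].mean().round(4)
die=(238,225,295,285)
print("handle",rect(sub(die,.067,.08)));print("flange",circ(sub(die,.021,.031)))
hb=(305,30,392,128);print("holder",rect(sub(hb,.026,.034)))
print("post",circ(sub((250,60,310,110),.078,.09)))
# rays
C=[ray(d,T,u,v,.03)[:2]*1000 for u,v in((314,47),(378,42),(319,116),(380,110))]
print(np.round(C,1),np.mean(C,0)); print("sock ray",ray(d,T,348,80,.03)*1000)
print("guide",rect(sub((245,58,318,112),.046,.054)))
# slot: polar profile of flange edge, and key height
c=np.array(circ(sub(die,.021,.031))[0])/1000
q=W[225:285,238:295].reshape(-1,3);v=q[:,:2]-c;r=np.hypot(*v.T);a=np.degrees(np.arctan2(v[:,1],v[:,0]))
for k in range(-90,91,6):
    m=(abs(a-k)<3)&(r>.019)&(r<.026);print(k,(q[m,2]*1000).round(0).astype(int).tolist()[:12])
cv2.imwrite("pics/c2.png",np.hstack([cv2.resize(f[40:120,305:391],(400,372),interpolation=3),cv2.resize(f[225:290,235:300],(372,372),interpolation=3)]))
```

```text
bench 0.00027177350590001925
handle (array([481.1, -82.4]), array([16.2, 29. ]), 46.7, 300, np.float64(0.0716))
flange (array([481.2, -83. ]), 30.606807708740234, 854, np.float64(0.0262))
holder (array([587.3, 139.3]), array([90.4, 90.2]), 4.8, 5173, np.float64(0.0302))
post (array([510.1, 132.8]), 6.970107555389404, 165, np.float64(0.0832))
[[548.2 173.3]
 [620.  178.4]
 [553.7  98.4]
 [626.2 105.3]] [587.02647947 138.83387177]
sock ray [587.3434343  138.58627949  30.        ]
guide (array([513.8, 133.1]), array([74., 40.]), 4.7, 1790, np.float64(0.0502))
-90 []
-84 []
-78 []
-72 []
-66 [-1, 2, 25, 26]
-60 [0, 1, 18, 21, 18, 23, 21, 25, 23, 27, 27, 27]
-54 [16, 19, 22, 26, 24, 27]
-48 []
-42 []
-36 []
-30 [26, 27, 25, 26]
-24 [26, 27, 26, 26, 27, 26, 27]
-18 [27, 28, 26, 27, 26, 27, 26, 27]
-12 [25, 27, 26, 26, 27, 28, 26]
-6 [26, 27, 27, 26, 28, 27, 27, 27]
0 [26, 27, 28, 27, 25, 27, 28]
6 [25, 26, 25, 27, 25, 28, 26, 26, 27]
12 [25, 27, 26, 26, 27, 26, 26, 26, 29]
18 [1, 26, 26, 26, 26, 27, 26, 27, 26, 27]
24 [2, 25, 25, 27, 26, 25, 26, 25, 27, 27]
30 [-1, -1, 27, 28, 26, 26, 26, 26, 27]
36 [1, 0, 26, 26, 27, 26, 27, 26, 26, 28]
42 [0, 0, 0, 25, 26, 27, 26, 26, 26, 26, 26, 26]
48 [1, 1, -1, 26, 27, 27, 26, 26, 26, 26]
54 [0, -1, 0, -1, 27, 25, 26, 27, 26, 27, 26, 26]
60 [0, -1, 1, 1, 25, 27, 25, 27, 27, 27, 25, 24]
66 [1, 0, -1, 0, 27, 25, 27, 26, 26, 26, 27]
72 [0, 1, 1, 1, 26, 26, 26, 27, 26, 27, 25, 27]
78 [2, 0, 0, 26, 27, 25, 25, 26, 26, 27]
84 [0, 0, 0, 0, 27, 25, 26, 27, 25, 26, 27, 26]
90 [-1, 1, 0, -1, 1, 26, 26, 27, 26, 26, 26, 28]
```

View pics/c2.png

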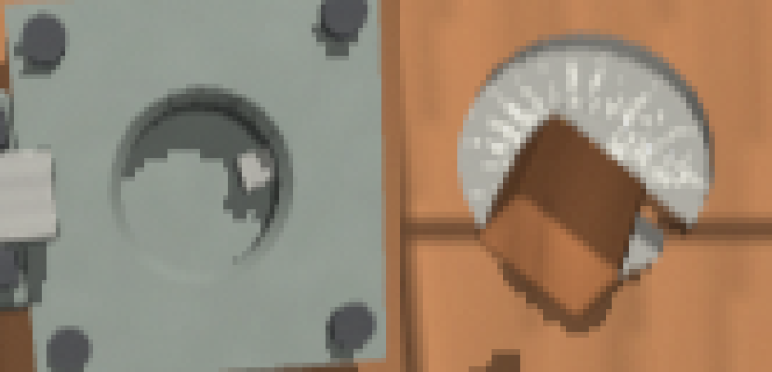

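The crops show the key as the white patch at (255,170) in the holder crop, right of centre and slightly up, about +17° in the world. The slot is at the lower right of the die.

| Item | Position (mm) | Yaw |
|---|---|---|
| Die | (481.2, -82.7) | about -43.3° |
| Holder axis | (587.2, 139) | 4.8° |
| Post | (510.1, 132.8) | – |

The sizes and heights match the given ones, so I'll go to the die.

Emit:
jog_arm(increments=[{"dx": -0.15,"dy": -0.25,"dz": -0.2,"ax": 0,"ay": 0,"az": 0.09,"gripper": 0},{"dx": -0.3,"dy": -0.5,"dz": -0.4,"ax": 0,"ay": 0,"az": 0.18,"gripper": 0},{"dx": -0.45,"dy": -0.75,"dz": -0.6,"ax": 0,"ay": 0,"az": 0.27,"gripper": 0},{"dx": -0.61,"dy": -0.99,"dz": -0.8,"ax": 0,"ay": 0,"az": 0.36,"gripper": 0},{"dx": -0.61,"dy": -0.99,"dz": -0.9,"ax": 0,"ay": 0,"az": 0.45,"gripper": 0},{"dx": -0.61,"dy": -0.99,"dz": -0.9,"ax": 0,"ay": 0,"az": 0.52,"gripper": 0},{"dx": -0.61,"dy": -0.99,"dz": -0.9,"ax": 0,"ay": 0,"az": 0.52,"gripper": 0},{"dx": -0.61,"dy": -0.99,"dz": -0.9,"ax": 0,"ay": 0,"az": 0.52,"gripper": 0}])

```text
time: 1.5
eef_pos: [0.4823, -0.0832, 0.184]
tcp_rot: [0.369, 0.929, -0.0, -0.0]
contact_force: [0.1, 0.4, 0.1]
opening: 0.501
finger_force: 0.0
```

Emit:
jog_arm(increments=[{"dx": -0.01,"dy": 0,"dz": -0.3,"ax": 0,"ay": 0,"az": 0,"gripper": 0},{"dx": -0.01,"dy": 0,"dz": -0.6,"ax": 0,"ay": 0,"az": 0,"gripper": 0},{"dx": -0.01,"dy": 0,"dz": -0.8,"ax": 0,"ay": 0,"az": 0,"gripper": 0},{"dx": -0.01,"dy": 0,"dz": -0.95,"ax": 0,"ay": 0,"az": 0,"gripper": 0},{"dx": -0.01,"dy": 0,"dz": -1,"ax": 0,"ay": 0,"az": 0,"gripper": 0},{"dx": -0.01,"dy": 0,"dz": -1,"ax": 0,"ay": 0,"az": 0,"gripper": 0},{"dx": -0.01,"dy": 0,"dz": -1,"ax": 0,"ay": 0,"az": 0,"gripper": 0}])

```text
time: 2.2
eef_pos: [0.4816, -0.0831, 0.0654]
tcp_rot: [0.368, 0.93, -0.0, 0.001]
contact_force: [0.7, -0.5, -0.3]
opening: 0.501
finger_force: 0.0
```

Emit:
jog_arm(increments=[{"dx": 0,"dy": 0,"dz": -0.03,"ax": 0,"ay": 0,"az": 0,"gripper": -0.5},{"dx": 0,"dy": 0,"dz": -0.03,"ax": 0,"ay": 0,"az": 0,"gripper": -1},{"dx": 0,"dy": 0,"dz": -0.03,"ax": 0,"ay": 0,"az": 0,"gripper": -1},{"dx": 0,"dy": 0,"dz": -0.03,"ax": 0,"ay": 0,"az": 0,"gripper": -1},{"dx": 0,"dy": 0,"dz": -0.03,"ax": 0,"ay": 0,"az": 0,"gripper": -1},{"dx": 0,"dy": 0,"dz": -0.03,"ax": 0,"ay": 0,"az": 0,"gripper": -1},{"dx": 0,"dy": 0,"dz": -0.03,"ax": 0,"ay": 0,"az": 0,"gripper": -1}], force=60)

```text
time: 2.9
eef_pos: [0.4812, -0.0829, 0.0614]
tcp_rot: [0.368, 0.93, 0.0, 0.001]
contact_force: [0.8, 1.2, 4.2]
opening: 0.182
finger_force: 59.3
```

Emit:
jog_arm(increments=[{"dx": 0,"dy": 0,"dz": 0.15,"ax": 0,"ay": 0,"az": 0,"gripper": -1},{"dx": 0,"dy": 0,"dz": 0.4,"ax": 0,"ay": 0,"az": 0,"gripper": -1},{"dx": 0.1,"dy": 0.1,"dz": 0.6,"ax": 0,"ay": 0,"az": 0.06,"gripper": -1},{"dx": 0.25,"dy": 0.3,"dz": 0.7,"ax": 0,"ay": 0,"az": 0.14,"gripper": -1},{"dx": 0.4,"dy": 0.5,"dz": 0.7,"ax": 0,"ay": 0,"az": 0.22,"gripper": -1},{"dx": 0.55,"dy": 0.7,"dz": 0.7,"ax": 0,"ay": 0,"az": 0.3,"gripper": -1},{"dx": 0.7,"dy": 0.85,"dz": 0.7,"ax": 0,"ay": 0,"az": 0.38,"gripper": -1},{"dx": 0.8,"dy": 0.95,"dz": 0.7,"ax": 0,"ay": 0,"az": 0.46,"gripper": -1},{"dx": 0.88,"dy": 0.98,"dz": 0.7,"ax": 0,"ay": 0,"az": 0.54,"gripper": -1},{"dx": 0.88,"dy": 0.98,"dz": 0.7,"ax": 0,"ay": 0,"az": 0.6,"gripper": -1}])

```text
time: 3.9
eef_pos: [0.5856, 0.0357, 0.1423]
tcp_rot: [-0.097, 0.995, 0.0, -0.002]
contact_force: [0.6, -1.2, -3.0]
opening: 0.179
finger_force: 59.5
```

Emit:
jog_arm(increments=[{"dx": 0,"dy": 0.2,"dz": 0,"ax": 0,"ay": 0,"az": 0.0,"gripper": -1},{"dx": 0,"dy": 0.45,"dz": 0,"ax": 0,"ay": 0,"az": 0.0,"gripper": -1},{"dx": 0,"dy": 0.7,"dz": 0,"ax": 0,"ay": 0,"az": 0,"gripper": -1},{"dx": 0,"dy": 0.85,"dz": 0,"ax": 0,"ay": 0,"az": 0,"gripper": -1},{"dx": 0,"dy": 0.87,"dz": 0,"ax": 0,"ay": 0,"az": 0,"gripper": -1},{"dx": 0,"dy": 0.87,"dz": 0,"ax": 0,"ay": 0,"az": 0,"gripper": -1}])

```text
time: 4.5
eef_pos: [0.5849, 0.1393, 0.1428]
tcp_rot: [-0.095, 0.995, -0.0, -0.002]
contact_force: [-0.7, -0.5, -3.7]
opening: 0.177
finger_force: 59.7
```

Run:
```python
from h import *
s=get_state();print(s)
d=imaging.read_camera("side");W=cloud(d,d["extrinsics"])
w=dict(np.load("side0.npz"))
cv2.imwrite("pics/s2.png",cv2.resize(d["frame"][90:230,280:430],(640,597),interpolation=3))
```

```text
{'time': 4.5, 'qpos': array([ 6.54873542e-02,  2.44793220e-01,  1.84738176e+00, -6.83515149e-04,
        1.05297094e+00, -1.69476013e+00]), 'dq': array([-0.02450072, -0.00733096, -0.00421894, -0.00519937, -0.0003978 ,
       -0.00136079]), 'joint_efforts': array([ 7.18384255e-01, -3.82177770e+01, -2.81506598e+01,  5.86119876e-02,
        1.39904808e-02,  1.63483067e-02]), 'eef_pos': array([0.58487528, 0.13934003, 0.142783  ]), 'tcp_rot': array([-9.47527613e-02,  9.95499206e-01, -2.44586388e-04, -1.78454447e-03]), 'contact_force': array([-0.71515096, -0.53851308, -3.7459965 ]), 'wrist_torque': array([-0.04933609, -0.01428501, -0.009696  ]), 'finger_force': 59.68356549739838, 'opening': 0.17663650715932191}
```

View pics/s2.png

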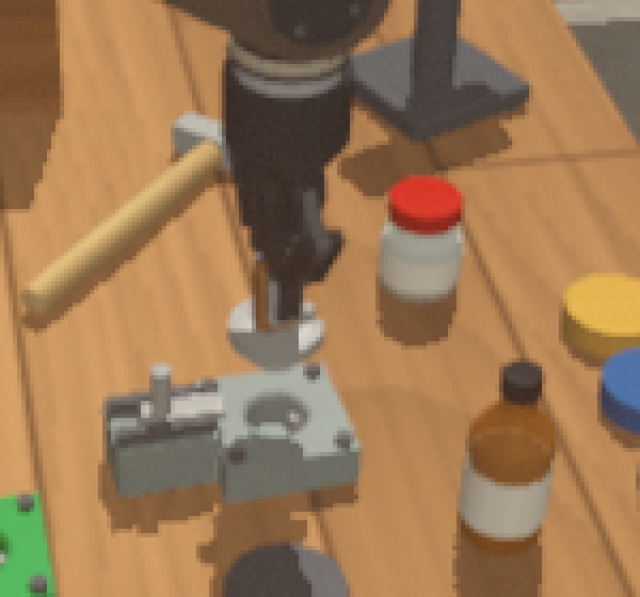

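The picture shows the die held level above the socket, with the key's bright spot still visible at (293,417). Now I'll centre it and descend.

Emit:
jog_arm(increments=[{"dx": 0.02,"dy": 0,"dz": -0.12,"ax": 0,"ay": 0,"az": 0,"gripper": -1},{"dx": 0.02,"dy": 0,"dz": -0.24,"ax": 0,"ay": 0,"az": 0,"gripper": -1},{"dx": 0.02,"dy": 0,"dz": -0.34,"ax": 0,"ay": 0,"az": 0,"gripper": -1},{"dx": 0.02,"dy": 0,"dz": -0.37,"ax": 0,"ay": 0,"az": 0,"gripper": -1},{"dx": 0.02,"dy": 0,"dz": -0.38,"ax": 0,"ay": 0,"az": 0,"gripper": -1},{"dx": 0.02,"dy": 0,"dz": -0.38,"ax": 0,"ay": 0,"az": 0,"gripper": -1},{"dx": 0.02,"dy": 0,"dz": -0.38,"ax": 0,"ay": 0,"az": 0,"gripper": -1}])

```text
time: 5.25
eef_pos: [0.5892, 0.1393, 0.0999]
tcp_rot: [-0.094, 0.996, -0.0, 0.001]
contact_force: [0.5, 0.7, -3.3]
opening: 0.176
finger_force: 59.6
```

Emit:
jog_arm(increments=[{"dx": 0,"dy": 0,"dz": -0.006,"ax": 0,"ay": 0,"az": 0,"gripper": -1},{"dx": 0,"dy": 0,"dz": -0.012,"ax": 0,"ay": 0,"az": 0,"gripper": -1},{"dx": 0,"dy": 0,"dz": -0.018,"ax": 0,"ay": 0,"az": 0,"gripper": -1},{"dx": 0,"dy": 0,"dz": -0.024,"ax": 0,"ay": 0,"az": 0,"gripper": -1},{"dx": 0,"dy": 0,"dz": -0.03,"ax": 0,"ay": 0,"az": 0,"gripper": -1},{"dx": 0,"dy": 0,"dz": -0.036,"ax": 0,"ay": 0,"az": 0,"gripper": -1},{"dx": 0,"dy": 0,"dz": -0.042,"ax": 0,"ay": 0,"az": 0,"gripper": -1},{"dx": 0,"dy": 0,"dz": -0.048,"ax": 0,"ay": 0,"az": 0,"gripper": -1},{"dx": 0,"dy": 0,"dz": -0.054,"ax": 0,"ay": 0,"az": 0,"gripper": -1},{"dx": 0,"dy": 0,"dz": -0.06,"ax": 0,"ay": 0,"az": 0,"gripper": -1}])

```text
time: 6.25
eef_pos: [0.5886, 0.1392, 0.0918]
tcp_rot: [-0.094, 0.996, 0.0, -0.0]
contact_force: [-0.3, 0.3, -4.9]
opening: 0.181
finger_force: 59.6
```

Emit:
jog_arm(increments=[{"dx": -0.01,"dy": 0,"dz": -0.006,"ax": 0,"ay": 0,"az": 0,"gripper": -1},{"dx": -0.01,"dy": 0,"dz": -0.012,"ax": 0,"ay": 0,"az": 0,"gripper": -1},{"dx": -0.01,"dy": 0,"dz": -0.018,"ax": 0,"ay": 0,"az": 0,"gripper": -1},{"dx": -0.01,"dy": 0,"dz": -0.024,"ax": 0,"ay": 0,"az": 0,"gripper": -1},{"dx": -0.01,"dy": 0,"dz": -0.03,"ax": 0,"ay": 0,"az": 0,"gripper": -1},{"dx": -0.01,"dy": 0,"dz": -0.036,"ax": 0,"ay": 0,"az": 0,"gripper": -1}])

```text
time: 6.85
eef_pos: [0.5874, 0.1392, 0.0876]
tcp_rot: [-0.094, 0.996, -0.0, 0.0]
contact_force: [0.0, -0.2, -4.4]
opening: 0.18
finger_force: 59.6
```

Emit:
jog_arm(increments=[{"dx": 0,"dy": 0,"dz": -0.006,"ax": 0,"ay": 0,"az": 0,"gripper": -1},{"dx": 0,"dy": 0,"dz": -0.012,"ax": 0,"ay": 0,"az": 0,"gripper": -1},{"dx": 0,"dy": 0,"dz": -0.018,"ax": 0,"ay": 0,"az": 0,"gripper": -1},{"dx": 0,"dy": 0,"dz": -0.024,"ax": 0,"ay": 0,"az": 0,"gripper": -1}])

```text
time: 7.25
eef_pos: [0.5874, 0.1392, 0.0847]
tcp_rot: [-0.094, 0.996, -0.0, 0.0]
contact_force: [0.4, 0.4, -4.1]
opening: 0.177
finger_force: 59.6
```

Emit:
jog_arm(increments=[{"dx": 0,"dy": 0,"dz": -0.005,"ax": 0,"ay": 0,"az": 0,"gripper": -1},{"dx": 0,"dy": 0,"dz": -0.01,"ax": 0,"ay": 0,"az": 0,"gripper": -1},{"dx": 0,"dy": 0,"dz": -0.015,"ax": 0,"ay": 0,"az": 0,"gripper": -1},{"dx": 0,"dy": 0,"dz": -0.015,"ax": 0,"ay": 0,"az": 0,"gripper": -1}])

```text
time: 7.65
eef_pos: [0.5875, 0.1393, 0.0832]
tcp_rot: [-0.094, 0.996, 0.0, 0.0]
contact_force: [-0.8, -0.8, -2.2]
opening: 0.179
finger_force: 59.7
```

Emit:
jog_arm(increments=[{"dx": 0,"dy": 0,"dz": -0.004,"ax": 0,"ay": 0,"az": 0,"gripper": -1},{"dx": 0,"dy": 0,"dz": -0.008,"ax": 0,"ay": 0,"az": 0,"gripper": -1},{"dx": 0,"dy": 0,"dz": -0.008,"ax": 0,"ay": 0,"az": 0,"gripper": -1}])

```text
time: 7.95
eef_pos: [0.5877, 0.1393, 0.0826]
tcp_rot: [-0.094, 0.996, -0.0, 0.0]
contact_force: [-1.9, -0.5, 1.6]
opening: 0.177
finger_force: 60.2
```

That is contact with the key at about 5 N, allowing for the die's weight. Now I'll turn slowly towards the estimated key angle of about +6°.

Emit:
jog_arm(increments=[{"dx": 0,"dy": 0,"dz": 0,"ax": 0,"ay": 0,"az": 0.02,"gripper": -1},{"dx": 0,"dy": 0,"dz": 0,"ax": 0,"ay": 0,"az": 0.04,"gripper": -1},{"dx": 0,"dy": 0,"dz": 0,"ax": 0,"ay": 0,"az": 0.05,"gripper": -1},{"dx": 0,"dy": 0,"dz": 0,"ax": 0,"ay": 0,"az": 0.05,"gripper": -1}])

```text
time: 8.35
eef_pos: [0.5878, 0.1392, 0.0821]
tcp_rot: [-0.133, 0.991, -0.0, 0.001]
contact_force: [0.8, 0.0, -1.5]
opening: 0.177
finger_force: 59.8
```

Emit:
jog_arm(increments=[{"dx": 0,"dy": 0,"dz": -0.004,"ax": 0,"ay": 0,"az": 0,"gripper": -1},{"dx": 0,"dy": 0,"dz": -0.008,"ax": 0,"ay": 0,"az": 0,"gripper": -1},{"dx": 0,"dy": 0,"dz": -0.008,"ax": 0,"ay": 0,"az": 0,"gripper": -1}])

```text
time: 8.65
eef_pos: [0.5876, 0.1394, 0.0812]
tcp_rot: [-0.133, 0.991, 0.0, 0.0]
contact_force: [-0.5, 1.2, -4.3]
opening: 0.179
finger_force: 59.7
```

The slot has dropped over the key: force is back to the die's weight and z is still falling. I'll lower it gently.

Emit:
jog_arm(increments=[{"dx": 0,"dy": 0,"dz": -0.005,"ax": 0,"ay": 0,"az": 0,"gripper": -1},{"dx": 0,"dy": 0,"dz": -0.01,"ax": 0,"ay": 0,"az": 0,"gripper": -1},{"dx": 0,"dy": 0,"dz": -0.015,"ax": 0,"ay": 0,"az": 0,"gripper": -1},{"dx": 0,"dy": 0,"dz": -0.02,"ax": 0,"ay": 0,"az": 0,"gripper": -1},{"dx": 0,"dy": 0,"dz": -0.025,"ax": 0,"ay": 0,"az": 0,"gripper": -1},{"dx": 0,"dy": 0,"dz": -0.03,"ax": 0,"ay": 0,"az": 0,"gripper": -1}])

```text
time: 9.25
eef_pos: [0.587, 0.1395, 0.0772]
tcp_rot: [-0.133, 0.991, 0.0, -0.0]
contact_force: [-1.5, 2.7, -2.0]
opening: 0.176
finger_force: 59.7
```

Emit:
jog_arm(increments=[{"dx": 0,"dy": 0,"dz": -0.005,"ax": 0,"ay": 0,"az": 0,"gripper": -1},{"dx": 0,"dy": 0,"dz": -0.01,"ax": 0,"ay": 0,"az": 0,"gripper": -1},{"dx": 0,"dy": 0,"dz": -0.014,"ax": 0,"ay": 0,"az": 0,"gripper": -1},{"dx": 0,"dy": 0,"dz": -0.014,"ax": 0,"ay": 0,"az": 0,"gripper": -1}])

```text
time: 9.65
eef_pos: [0.5874, 0.1396, 0.0758]
tcp_rot: [-0.133, 0.991, 0.0, 0.0]
contact_force: [-1.7, 5.0, -2.6]
opening: 0.179
finger_force: 59.7
```

Emit:
jog_arm(increments=[{"dx": 0,"dy": 0,"dz": -0.004,"ax": 0,"ay": 0,"az": 0.02,"gripper": -1},{"dx": 0,"dy": 0,"dz": -0.008,"ax": 0,"ay": 0,"az": 0.02,"gripper": -1},{"dx": 0,"dy": 0,"dz": -0.012,"ax": 0,"ay": 0,"az": 0.02,"gripper": -1},{"dx": 0,"dy": 0,"dz": -0.012,"ax": 0,"ay": 0,"az": 0.02,"gripper": -1}])

```text
time: 10.05
eef_pos: [0.5877, 0.1394, 0.0755]
tcp_rot: [-0.148, 0.989, -0.0, 0.0]
contact_force: [-4.9, 3.4, 4.4]
opening: 0.179
finger_force: 61.0
```

Contact at z = 0.0755 matches the predicted home height of 0.0754. Now I'll release, rise and check.

Emit:
jog_arm(increments=[{"dx": 0,"dy": 0,"dz": 0.006,"ax": 0,"ay": 0,"az": 0,"gripper": -1},{"dx": 0,"dy": 0,"dz": 0.006,"ax": 0,"ay": 0,"az": 0,"gripper": -0.2},{"dx": 0,"dy": 0,"dz": 0.006,"ax": 0,"ay": 0,"az": 0,"gripper": -0.2},{"dx": 0,"dy": 0,"dz": 0.006,"ax": 0,"ay": 0,"az": 0,"gripper": -0.2},{"dx": 0,"dy": 0,"dz": 0.006,"ax": 0,"ay": 0,"az": 0,"gripper": -0.2},{"dx": 0,"dy": 0,"dz": 0.2,"ax": 0,"ay": 0,"az": 0,"gripper": -0.2},{"dx": 0,"dy": 0,"dz": 0.5,"ax": 0,"ay": 0,"az": 0,"gripper": -0.2},{"dx": 0,"dy": 0,"dz": 0.8,"ax": 0,"ay": 0,"az": 0,"gripper": -0.2},{"dx": 0,"dy": 0,"dz": 0.9,"ax": 0,"ay": 0,"az": 0,"gripper": -0.2},{"dx": 0,"dy": 0,"dz": 0.9,"ax": 0,"ay": 0,"az": 0,"gripper": -0.2}])

```text
time: 11.05
eef_pos: [0.5889, 0.1392, 0.185]
tcp_rot: [-0.149, 0.989, -0.0, 0.003]
contact_force: [-0.8, -0.6, -0.5]
opening: 0.399
finger_force: 0.0
```

Run:
```python
from h import *
s=get_state();print(s["eef_pos"],s["contact_force"],s["opening"])
for n in("side","scene"):
    d=imaging.read_camera(n);W=cloud(d,d["extrinsics"]);r=np.hypot(W[...,0]-.5872,W[...,1]-.139)
    for lo,hi,R0,R1 in((.033,.055,.02,.029),(.075,.095,0,.015),(.02,.036,.036,.042),(.056,.095,.05,.09)):
        m=(W[...,2]>lo)&(W[...,2]<hi)&(r<R1)&(r>R0)
        print(n,lo,m.sum(),np.percentile(W[m],[10,50,90],axis=0).round(4).tolist() if m.sum() else "")
    cv2.imwrite(f"pics/{n}3.png",cv2.resize(d["frame"][150:220,290:380] if n=="side" else d["frame"][190:280,290:380],(640,498) if n=="side" else (540,540),interpolation=3))
```

```text
[0.58892661 0.13921077 0.18496746] [-0.82725897 -0.59718959 -0.51526435] 0.3985459512537082
side 0.033 105 [[0.563, 0.1127, 0.0359], [0.5819, 0.1243, 0.0401], [0.61, 0.1511, 0.0428]]
side 0.075 61 [[0.5762, 0.1317, 0.0785], [0.5872, 0.1365, 0.0856], [0.5964, 0.1447, 0.0877]]
side 0.02 95 [[0.5524, 0.1006, 0.0283], [0.5913, 0.1166, 0.0305], [0.6241, 0.1616, 0.033]]
side 0.056 51 [[0.5018, 0.1285, 0.0594], [0.5066, 0.1316, 0.0728], [0.5123, 0.1353, 0.0842]]
scene 0.033 127 [[0.5658, 0.1155, 0.0368], [0.5907, 0.1437, 0.0395], [0.6102, 0.1627, 0.0413]]
scene 0.075 61 [[0.5771, 0.1339, 0.0805], [0.5872, 0.1416, 0.0843], [0.5992, 0.1479, 0.0866]]
scene 0.02 152 [[0.5506, 0.1026, 0.0271], [0.5917, 0.1465, 0.0294], [0.6242, 0.1759, 0.0318]]
scene 0.056 9 [[0.512, 0.1333, 0.058], [0.514, 0.1384, 0.0615], [0.5156, 0.1425, 0.0637]]
```

View pics/side3.png

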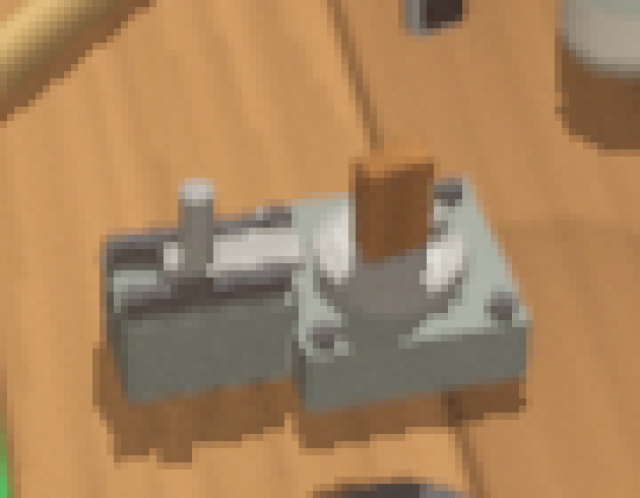

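The flange top is at 40 mm and the handle top at 86 mm, so the die is flush. The picture shows the flange down on the block, with the bolt still drawn back and the post at (197,190). Next I'll go behind the post with the fingers shut.

Emit:
jog_arm(increments=[{"dx": -0.2,"dy": -0.02,"dz": 0,"ax": 0,"ay": 0,"az": -0.07,"gripper": -1},{"dx": -0.5,"dy": -0.04,"dz": 0,"ax": 0,"ay": 0,"az": -0.14,"gripper": -1},{"dx": -0.8,"dy": -0.07,"dz": 0,"ax": 0,"ay": 0,"az": -0.14,"gripper": -1},{"dx": -0.92,"dy": -0.08,"dz": 0,"ax": 0,"ay": 0,"az": -0.14,"gripper": -1},{"dx": -0.92,"dy": -0.08,"dz": 0,"ax": 0,"ay": 0,"az": -0.14,"gripper": -1},{"dx": -0.92,"dy": -0.08,"dz": -0.2,"ax": 0,"ay": 0,"az": -0.14,"gripper": -1},{"dx": -0.92,"dy": -0.08,"dz": -0.5,"ax": 0,"ay": 0,"az": -0.14,"gripper": -1},{"dx": -0.92,"dy": -0.08,"dz": -0.7,"ax": 0,"ay": 0,"az": -0.14,"gripper": -1},{"dx": -0.92,"dy": -0.08,"dz": -0.78,"ax": 0,"ay": 0,"az": -0.14,"gripper": -1},{"dx": -0.92,"dy": -0.08,"dz": -0.78,"ax": 0,"ay": 0,"az": -0.14,"gripper": -1}])

```text
time: 12.15
eef_pos: [0.476, 0.1295, 0.0864]
tcp_rot: [-0.039, 0.999, -0.0, -0.002]
contact_force: [0.6, 0.7, 0.7]
opening: -0.001
finger_force: 0.0
```

Emit:
jog_arm(increments=[{"dx": 0.03,"dy": 0.003,"dz": 0,"ax": 0,"ay": 0,"az": 0,"gripper": -1},{"dx": 0.05,"dy": 0.004,"dz": 0,"ax": 0,"ay": 0,"az": 0,"gripper": -1},{"dx": 0.07,"dy": 0.006,"dz": 0,"ax": 0,"ay": 0,"az": 0,"gripper": -1},{"dx": 0.09,"dy": 0.008,"dz": 0,"ax": 0,"ay": 0,"az": 0,"gripper": -1},{"dx": 0.11,"dy": 0.009,"dz": 0,"ax": 0,"ay": 0,"az": 0,"gripper": -1},{"dx": 0.12,"dy": 0.01,"dz": 0,"ax": 0,"ay": 0,"az": 0,"gripper": -1}])

```text
time: 12.75
eef_pos: [0.4918, 0.1309, 0.089]
tcp_rot: [-0.039, 0.999, 0.0, 0.0]
contact_force: [0.3, -0.5, 0.4]
opening: 0.001
finger_force: 0.0
```

Emit:
jog_arm(increments=[{"dx": 0.02,"dy": 0.002,"dz": 0,"ax": 0,"ay": 0,"az": 0,"gripper": -1},{"dx": 0.04,"dy": 0.003,"dz": 0,"ax": 0,"ay": 0,"az": 0,"gripper": -1},{"dx": 0.06,"dy": 0.005,"dz": 0,"ax": 0,"ay": 0,"az": 0,"gripper": -1},{"dx": 0.08,"dy": 0.007,"dz": 0,"ax": 0,"ay": 0,"az": 0,"gripper": -1},{"dx": 0.1,"dy": 0.008,"dz": 0,"ax": 0,"ay": 0,"az": 0,"gripper": -1},{"dx": 0.1,"dy": 0.008,"dz": 0,"ax": 0,"ay": 0,"az": 0,"gripper": -1}])

```text
time: 13.35
eef_pos: [0.5036, 0.1319, 0.0885]
tcp_rot: [-0.039, 0.999, 0.0, 0.0]
contact_force: [-1.7, 0.3, -0.2]
opening: -0.001
finger_force: 0.7
```

Emit:
jog_arm(increments=[{"dx": 0.015,"dy": 0.001,"dz": 0,"ax": 0,"ay": 0,"az": 0,"gripper": -1},{"dx": 0.03,"dy": 0.002,"dz": 0,"ax": 0,"ay": 0,"az": 0,"gripper": -1},{"dx": 0.03,"dy": 0.002,"dz": 0,"ax": 0,"ay": 0,"az": 0,"gripper": -1}])

```text
time: 13.65
eef_pos: [0.5071, 0.1322, 0.0885]
tcp_rot: [-0.039, 0.999, 0.0, 0.0]
contact_force: [-1.2, 0.2, 0.5]
opening: -0.0
finger_force: 0.9
```

Emit:
jog_arm(increments=[{"dx": 0.01,"dy": 0.001,"dz": 0,"ax": 0,"ay": 0,"az": 0,"gripper": -1},{"dx": 0.02,"dy": 0.002,"dz": 0,"ax": 0,"ay": 0,"az": 0,"gripper": -1},{"dx": 0.02,"dy": 0.002,"dz": 0,"ax": 0,"ay": 0,"az": 0,"gripper": -1}])

```text
time: 13.95
eef_pos: [0.5075, 0.1322, 0.0885]
tcp_rot: [-0.039, 0.999, -0.0, -0.003]
contact_force: [-8.7, 0.6, 5.0]
opening: -0.001
finger_force: 4.1
```

Emit:
jog_arm(increments=[{"dx": 0.01,"dy": 0.001,"dz": 0,"ax": 0,"ay": 0,"az": 0,"gripper": -1},{"dx": 0.01,"dy": 0.001,"dz": 0,"ax": 0,"ay": 0,"az": 0,"gripper": -1}])

```text
time: 14.15
eef_pos: [0.5077, 0.1322, 0.0884]
tcp_rot: [-0.04, 0.999, -0.0, -0.005]
contact_force: [-10.9, -0.1, 8.7]
opening: -0.001
finger_force: 5.8
```

Emit:
jog_arm(increments=[{"dx": -0.1,"dy": -0.01,"dz": 0,"ax": 0,"ay": 0,"az": 0,"gripper": -1},{"dx": -0.2,"dy": -0.02,"dz": 0,"ax": 0,"ay": 0,"az": 0,"gripper": -1},{"dx": -0.2,"dy": -0.02,"dz": 0.3,"ax": 0,"ay": 0,"az": 0,"gripper": -1},{"dx": -0.2,"dy": -0.02,"dz": 0.6,"ax": 0,"ay": 0,"az": 0,"gripper": -1},{"dx": -0.2,"dy": -0.4,"dz": 0.9,"ax": 0,"ay": 0,"az": 0,"gripper": -1},{"dx": -0.2,"dy": -0.8,"dz": 1,"ax": 0,"ay": 0,"az": 0,"gripper": -1},{"dx": -0.2,"dy": -1,"dz": 1,"ax": 0,"ay": 0,"az": 0,"gripper": -1},{"dx": -0.2,"dy": -1,"dz": 1,"ax": 0,"ay": 0,"az": 0,"gripper": -1},{"dx": -0.2,"dy": -1,"dz": 1,"ax": 0,"ay": 0,"az": 0,"gripper": -1}])

```text
time: 15.05
eef_pos: [0.4864, 0.0118, 0.2088]
tcp_rot: [-0.038, 0.999, -0.0, 0.001]
contact_force: [0.0, 0.7, -0.2]
opening: 0.001
finger_force: 0.0
```

Run:
```python
from h import *
s=get_state();print(s["eef_pos"],s["contact_force"])
def post(d,T):
    W=cloud(d,T);m=(W[...,2]>.058)&(W[...,2]<.09)&(np.hypot(W[...,0]-.518,W[...,1]-.134)<.025)
    return m.sum(),np.median(W[m],axis=0).round(4)
for n in("side","scene"):
    d0=dict(np.load(f"{n}0.npz"));d=imaging.read_camera(n);print(n,post(d0,d0["extrinsics"]),post(d,d["extrinsics"]))
    if n=="side": cv2.imwrite("pics/side4.png",cv2.resize(d["frame"][150:330,290:420],(433,600),interpolation=3))
```

```text
[0.48643884 0.01180155 0.20882674] [ 0.03860462  0.73096563 -0.1716092 ]
side (np.int64(48), array([0.5067, 0.1305, 0.0756])) (np.int64(48), array([0.5233, 0.1323, 0.0761]))
scene (np.int64(40), array([0.5119, 0.1373, 0.0775])) (np.int64(39), array([0.5279, 0.1388, 0.0787]))
```

View pics/side4.png

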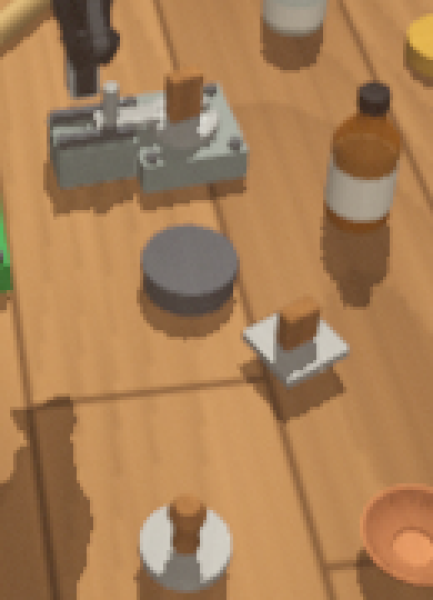

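The post moved 16 mm to its stop. The picture shows the bolt's tongue over the flange at (150,118), the die seated, the rest of the bench undisturbed and the arm clear.

```bash
python3 -c "
from plant import job;print(job.sign_off())"
```

```text
the job is handed in; nothing more can be done
None
```

The slotted die is fully home in the grey holder with its flange flush, and the locking bolt is pushed in 16 mm to its stop. The arm is clear, nothing else in view on the bench was disturbed, and I handed the job in after about 15 s of robot time; the sign-off returned no verdict.

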